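# Draw the gear-case plug with a quarter-turn puller

## Task

Take the red-handled puller from its wooden stand, put its tip fully into the keyhole of the plug in the blue gear case and lock it with a quarter turn while the plug is still home. Then pull the plug straight up out of its bore and set it down gently, upright in the grey tray, with the puller left locked and standing in it. Leave the other things on the bench where they are.

Things in the scene. Friction and masses are not known exactly. Their poses are not given: they have to be found in the camera images.
- puller_grip (a point): Centre of the puller's red cross handle, the place to grasp it: a bar 100 mm long (x), 22 mm wide (y), 24 mm high (z up) on an 18 mm shank. The puller (0.3 kg, 119 mm tall, loose) stands upright in a fixed wooden stand 42 mm high, held only by its weight: its collar (58 mm across, underside 86 mm below this point) rests on the stand and its tip hangs in a 50 mm hole.
- puller_tip (a point): Middle of the puller's tip, 107 mm below puller_grip, axes the same. Two opposite lugs here form a cross bar 44 mm long along x (parallel to the handle), 10 mm wide, 8 mm high; above it is a 20 mm neck up to the collar, whose underside is 21 mm above this point. The lugs work as an interrupted thread: in along the slot, then a quarter turn, either way, locks.
- plug_top (a point): Centre of the plug's brass top face, flush with the gear case, z up along the plug's axis. It has a keyhole: a slot 50 mm long along x and 16 mm wide, its middle widened to 24 mm square for the neck. The puller, lugs along x, goes down until its collar rests on the top (puller_grip 86 mm above this point); turned until the handle lies along y, the lugs catch under the head.
- plug: The plug, loose, 0.28 to 0.56 kg, 44 mm tall, origin under its middle: a square head 72 x 72 x 10 mm, which cannot turn in its recess, over a hollow round skirt 60 mm across. In it the lugs turn freely in a 51 mm round cavity, 3 mm below the head's underside while the collar is down, so the puller rises 3 mm before it lifts the plug.
- bore (a point): Centre of the bore's mouth on top of the gear case, 62 mm above the bench, axes as the case's. The blue case (130 x 110 mm, long side along x, 17 mm of feet more at each end, fixed) has a recess 75 mm square, 10 mm deep, over a 64 mm bore: the plug sits in it without jamming and is clear once raised 44 mm.
- tray_in (a point): Centre of the inner floor, 12 mm above the bench, of the grey plastic tray (outside 140 x 130 mm, long side along x, walls 18 mm above the floor and 4 mm thick, fixed). The plug standing on it has its top 44 mm above this point.
- spool_long: Grey valve spool, 223 x 15 x 14 mm, loose on the bench near the robot; origin under its middle. Leave alone.
- wrench_14: Combination wrench, 209 x 37 x 9 mm, loose behind the gear case; origin under its middle. Leave alone.
- yellow_driver: Screwdriver with a yellow handle, 180 x 28 x 29 mm, loose at the back left; origin under its middle. Leave alone.

How it is judged:
By the outcome, as a careful person would: the job done as asked, in the order asked, and still so for the second after the job is handed in, with the robot touching nothing.
It also fails if it takes over 51 s, if anything falls off the work surface, if the arm or the gripper's body presses on something with over 40 N, if the wrist force passes 120 N, or if a joint passes its speed limit or range.

## Robot

A 6-joint arm with a two-finger parallel gripper is mounted at the origin on a cart in front of the work surface, level with it; the furniture and walls round the work are solid. World frame = base frame: x ahead of the robot, y to its left, z up, the work surface at z = 0. Lengths are in m, angles in rad, forces in N, time in s.
With the tool pointing down it reaches from about 0.35 to 0.85 m from the base axis. Payload 8.1 kg.
Tool frame: the origin (TCP) lies at the centre of the arm's flange, where the gripper is bolted on; the fingertips stand 186 mm ahead of it and the grasp point (between the pads) lies 167 mm ahead of it (robot.grasp_offset is the distance from the TCP to the grasp point, in m); z points along the fingers, y is the line along which they close (so a half turn about z gives the same grasp; the last joint's range is limited). The gripper opens to 93 mm and grips with 3 to 60 N. Pads are 15 mm wide; open, the fingers measure 128 mm over their backs; the gripper's body (75 mm by 188 mm) begins 65 mm behind the grasp point.
Start: joints at [1.231, 0.13, 1.488, -0, 1.523, -0.085], TCP at [0.151, 0.581, 0.405] pointing down, gripper open.
Joint ranges: [-2.96, 2.96], [-0.89, 2.26], [0.02, 2.5], [-1.34, 4.48], [0, 2.73], [-2.66, 2.66]. Speed limits (rad/s): [2.39, 2.39, 2.79, 3.14, 3.14, 3.14].

## Interface

Orientations are given as a rotation vector (axis times angle).
In Python, from plant import robot gives the robot as it stands.
- The arm moves only by the tool drive_tool, never from a script. Its argument "moves" is one flat list of numbers, 7 for each row, row after row: the finger opening in mm, from 0 to 93, then the shift along the tool's x, y, z in mm, then the turn, a rotation vector about the tool's x, y, z in degrees. A call has 1 to 8 rows; each row shifts and turns the commanded pose from where the row before left it, along the tool's axes as they then stand; what a row does not reach is not made up. A row lasts 1/10 s, in which the tool goes at most 50 mm and 8.59 degrees, less where a joint would pass 70% of its speed; a pose out of reach is approached as far as the arm can. A call is refused whole if a number of a shift passes 50 or a number of a turn 8.59, either way. A call with a gripper value outside its range is refused whole. The fingers move at their own pace and stop on an object; "grip_force" is the grip in N (left out, the last holds). Time passes only in rows, so rows that do not move let the fingers close. It gives the time, the measured TCP pose, the force, the opening and the grip force at its end, in the units of the state.
- robot.read_state(): the state, without advancing time (a new reading comes with each control period).
- robot.read_camera(name): name is "scene" or "top" or "wrist"; returns a dict with "color" (384x512x3 uint8, red, green, blue), "depth" (384x512 float32, m along the optical axis (not along the pixel's ray), 0 where there is no reading), "mtx" (3x3 intrinsics, pixels), "R" (3x3) and "t" (3): a world point X has camera coordinates R X + t. Camera axes: x right, y down, z forward; pixel columns grow to the right and rows downward; lengths in m; the calibration is good to about 2 mm. A picture is of the moment at which its call begins.
- robot.close_job(): hands the job in; it is judged then, once.
The state is a dict: "t": time; "q": joint angles; "dq": joint speeds; "joint_torque": joint torques, N m; "tool_pos": TCP position; "orientation": TCP orientation; "force": force on the tool from outside, world axes, zero at the start; "wrist_torque": the same for the moment, N m; "opening": finger opening in m; "gripper_force": force on a finger pad.
Only numpy, scipy, OpenCV 4.12 (cv2) and the standard library are available. Lean on these libraries where they do the work, as an engineer would, in place of code of your own. Each camera call takes 0.05 s, during which the arm holds its last target. There are 200 camera calls.

## Working session

There is one attempt and no reset: what is moved stays moved. The work goes in short steps, Python scripts to look and compute and a tool call to move; the robot and the scene stay as the last step left them, time stands still between calls to the robot, and variables do not carry over. Pictures are saved under pics/ and viewed, at most 10 in all, crops included, and the job is handed in when it is done.

Besides the shell and the picture viewer there is one more tool, called after "Call:" in YAML: its name, and indented under it one key for each argument. drive_tool: Moves the arm, as the interface text tells. Its arguments: {"type":"object","properties":{"moves":{"type":"array","items":{"type":"number"}},"grip_force":{"type":"number"}},"required":["moves"]}

```bash
mkdir -p pics; ls
cat > h.py <<'E'
import numpy as np, cv2
from plant import robot
def cam(n):
    return robot.read_camera(n)
def save(c,f): cv2.imwrite('pics/'+f, c['color'][:,:,::-1])
def cloud(c):
    d=c['depth'].astype(float); v,u=np.mgrid[:d.shape[0],:d.shape[1]]
    K=c['mtx']; P=np.stack([(u-K[0,2])/K[0,0]*d,(v-K[1,2])/K[1,1]*d,d],-1)
    return (P-c['t'])@c['R']   # R^T (P-t)
def ray(c,u,v,z):
    K=c['mtx'];d=np.array([(u-K[0,2])/K[0,0],(v-K[1,2])/K[1,1],1.])@c['R']
    o=-c['R'].T@c['t']; return o+d*(z-o[2])/d[2]
def st():
    s=robot.read_state()
    R=cv2.Rodrigues(np.array(s['orientation'],float))[0]
    return s,np.array(s['tool_pos']),R
E
python3 - <<'E'
from h import *
a=cam('top');b=cam('scene')
save(a,'top0.png');save(b,'sc0.png')
np.savez('top0.npz',**a);np.savez('sc0.npz',**b)
s,p,R=st();print(s['t'],p,R.round(3),s['force'],s['opening'])
for c in(a,b):print((-c['R'].T@c['t']).round(3),c['mtx'][0,0])
E
```

```text
pics
0.1 [0.15113943 0.58044586 0.40379313] [[-0.968  0.252 -0.001]
 [ 0.252  0.968 -0.002]
 [ 0.    -0.002 -1.   ]] [-0.61093792 -0.46943302  0.26386583] 0.09303674961196855
[0.448 0.243 0.939] 371.48238911103357
[ 0.26  -0.361  0.807] 390.4054853659891
```

View pics/top0.png

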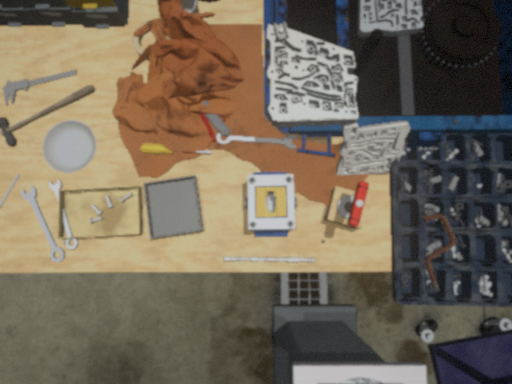

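View pics/sc0.png

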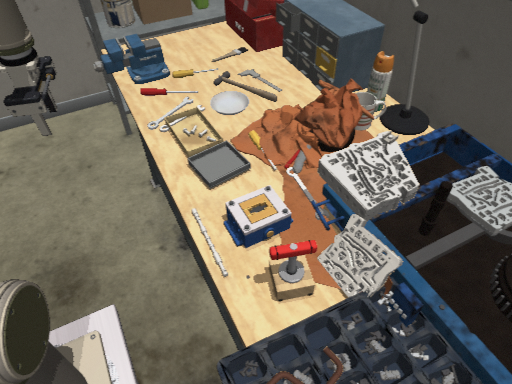

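The top view shows the tray at about (174,207), the case with its brass plug at (271,203), the red handle at (360,203) over its stand at (345,207), and the spool at (270,260). The scene view agrees with this layout.

```bash
cat > m.py <<'E'
from h import *
def rect(P,m,lab):
    pts=P[m]; 
    r=cv2.minAreaRect((pts[:,:2]*1000).astype(np.float32))
    print(lab,m.sum(),'c',np.round(r[0],1),'size',np.round(r[1],1),'ang',round(r[2],1),'z med',np.median(pts[:,2]).round(4),'max',pts[:,2].max().round(4))
E
python3 - <<'E'
from m import *
for f in('top0','sc0'):
    c=dict(np.load(f+'.npz'));P=cloud(c);hsv=cv2.cvtColor(c['color'],cv2.COLOR_RGB2HSV)
    H,S,V=[hsv[...,i].astype(int) for i in range(3)]
    X,Y,Z=P[...,0],P[...,1],P[...,2]
    red=((H<6)|(H>174))&(S>150)&(Z>.09)&(Z<.2)&(X<.6)&(Y>-.2)&(Y<.3)
    rect(P,red,f+' red')
    case=(Z>.052)&(Z<.07)&(Y>.05)&(Y<.4)&(X>.35)&(X<.6)
    rect(P,case,'case')
    rect(P,case&(H>15)&(H<35)&(S>90),'brass')
    blk=case
    tr=(Z>.022)&(Z<.036)&(Y>.3)&(Y<.6)&(X>.35)&(X<.65)
    rect(P,tr,'traywall')
    fl=(Z>.006)&(Z<.018)&(S<60)&(Y>.35)&(Y<.6)&(X>.35)&(X<.65)
    rect(P,fl,'trayfloor')
    d=(Z>.03)&(Z<.05)&(Y>-.1)&(Y<.2)&(X>.35)&(X<.55)&(H>10)&(H<30)&(S>60)
    rect(P,d,'stand')
    # slot: below case top inside
    cv2.imwrite(f'pics/{f}_crop.png',1) if 0 else None
c=dict(np.load('top0.npz'))
for n,u,v,z in(('tray',174,207,.03),('case',271,203,.062),('red',360,203,.165),('stand',343,207,.042)):print(n,ray(c,u,v,z).round(3),cloud(c)[v,u].round(3))
E
```

```text
top0 red 326 c [525.3  24.9] size [19.5 96.2] ang 73.3 z med 0.1397 max 0.1434
case 2257 c [537.1 210.9] size [126.9 110.1] ang 0.7 z med 0.062 max 0.0699
brass 652 c [538.4 210.4] size [69.5 69.1] ang 0.2 z med 0.062 max 0.0667
traywall 568 c [524.9 497.5] size [139.9 221.7] ang 8.6 z med 0.0289 max 0.0336
trayfloor 2589 c [525.1 485.4] size [136.7 197.2] ang 8.6 z med 0.012 max 0.018
stand 461 c [513.4  10.4] size [288.4 152. ] ang 61.2 z med 0.0418 max 0.0499
sc0 red 544 c [525.6  22.4] size [22.3 98.8] ang 74.1 z med 0.1394 max 0.1448
case 1768 c [536.4 212.2] size [126.8 115.7] ang 0.2 z med 0.0633 max 0.07
brass 557 c [539.8 211.6] size [74.4 74.7] ang 90.0 z med 0.0634 max 0.0672
traywall 579 c [525.4 496.4] size [142.6 221.5] ang 8.5 z med 0.0285 max 0.0353
trayfloor 1197 c [534. 486.] size [154.7 197.5] ang 8.3 z med 0.0137 max 0.018
stand 677 c [458.7  34.3] size [234.6 184.3] ang 89.1 z med 0.0427 max 0.0495
tray [0.529 0.447 0.03 ] [0.531 0.451 0.012]
case [0.535 0.21  0.062] [0.538 0.208 0.027]
red [0.523 0.028 0.165] [0.525 0.022 0.144]
stand [0.526 0.035 0.042] [0.525 0.037 0.051]
```

Call:
drive_tool:
  moves: [93,-39,-22,0,0,0,0,93,-39,-22,0,0,0,0,93,-39,-22,0,0,0,0,93,-39,-22,0,0,0,0,93,-39,-22,0,0,0,0,93,-39,-22,0,0,0,0,93,-39,-22,0,0,0,0,93,-39,-22,0,0,0,0]
  grip_force: 60

```text
t: 0.9
tool_pos: [0.4097, 0.3301, 0.4044]
orientation: [-0.399, -3.116, 0.0]
force: [1.1, 1.6, -0.2]
opening: 0.0934
gripper_force: 0.0
```

Call:
drive_tool:
  moves: [93,-39,-21,0,0,0,0,93,-39,-21,0,0,0,0,93,-39,-21,0,0,0,0,93,-39,-21,0,0,0,0,93,0,0,0,0,0,0,93,0,0,0,0,0,0]

```text
t: 1.5
tool_pos: [0.539, 0.2102, 0.404]
orientation: [-0.402, -3.114, 0.001]
force: [0.7, 0.6, -0.9]
opening: 0.0928
gripper_force: 0.0
```

```bash
cat > look.py <<'E'
from m import *
import sys
n=sys.argv[1]
c=cam('wrist');save(c,n+'.png');np.savez(n+'.npz',**c)
s,p,R=st();print(s['t'],p.round(4),R.round(3).tolist(),np.round(s['force'],1),np.round(s['opening'],4),np.round(s['q'],2))
E
python3 look.py w1
```

```text
1.55 [0.5384 0.211  0.4041] [[-0.968, 0.253, -0.001], [0.253, 0.968, 0.0], [0.001, -0.0, -1.0]] [-0.4  0.4 -0.1] 0.0933 [ 0.28  0.07  1.55  0.    1.52 -1.03]
```

View pics/w1.png

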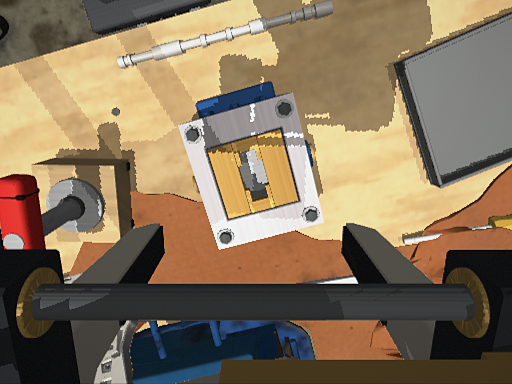

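The wrist view shows the brass plug at about (252,174), with its slot running from (243,145) to (265,200). The collar is at (78,205) and the red handle at the left edge.

Run:
```python
from m import *
c=dict(np.load('w1.npz'));P=cloud(c);hsv=cv2.cvtColor(c['color'],cv2.COLOR_RGB2HSV)
H,S,V=[hsv[...,i].astype(int) for i in range(3)];X,Y,Z=P[...,0],P[...,1],P[...,2]
case=(abs(X-.538)<.08)&(abs(Y-.211)<.07)
rect(P,case&(abs(Z-.062)<.006),'casetop')
br=case&(abs(Z-.062)<.006)&(H>12)&(H<35)&(S>80)
rect(P,br,'brass')
# hole: project slot pixels on plane z=.062
o=-c['R'].T@c['t'];D=P-o;Q=o+D*((.062-o[2])/D[...,2])[...,None]
m=(case&(Z<.054)&(Z>-.01)&(abs(Q[...,0]-.538)<.032)&(abs(Q[...,1]-.211)<.03)).astype(np.uint8)
n,l,s,_=cv2.connectedComponentsWithStats(m);i=1+np.argmax(s[1:,4]);print(s[i])
rect(Q,l==i,'slot')
pts=Q[l==i][:,:2];e,v=np.linalg.eigh(np.cov(pts.T));print('pca',v[:,1],np.degrees(np.arctan2(v[1,1],v[0,1])),pts.mean(0))
col=(abs(X-.525)<.06)&(abs(Y-.03)<.06)
rect(P,col&(Z>.042)&(Z<.06)&(S<60),'collar')
```

```text
casetop 13552 c [538.7 209.3] size [130.6 110.2] ang 0.8 z med 0.0621 max 0.068
brass 4452 c [539.1 209.3] size [73.7 71.9] ang 0.8 z med 0.062 max 0.0646
[239 149  29  50 964]
slot 964 c [537.4 209.7] size [48.  23.2] ang 1.1 z med 0.062 max 0.062
pca [-0.99988113 -0.01541826] -179.11656389355855 [0.53687794 0.20967177]
collar 1954 c [524.6  23.2] size [57.7 55.3] ang 17.1 z med 0.0492 max 0.06<stdin>:9: RuntimeWarning: divide by zero encountered in divide
<stdin>:9: RuntimeWarning: invalid value encountered in multiply
```

Call:
drive_tool:
  moves: [93,-8,-37,0,0,0,0,93,-8,-37,0,0,0,0,93,-8,-37,0,0,0,0,93,-5,-37,0,0,0,0,93,-5,-37,0,0,0,0,93,0,0,0,0,0,2,93,0,0,0,0,0,0]

```text
t: 2.25
tool_pos: [0.5242, 0.0239, 0.4048]
orientation: [0.455, 3.108, 0.001]
force: [0.3, -0.6, -0.6]
opening: 0.0932
gripper_force: 0.0
```

```bash
python3 look.py w2
python3 - <<'E'
from m import *
c=dict(np.load('w2.npz'));P=cloud(c);hsv=cv2.cvtColor(c['color'],cv2.COLOR_RGB2HSV)
H,S,V=[hsv[...,i].astype(int) for i in range(3)];X,Y,Z=P[...,0],P[...,1],P[...,2]
w=(abs(X-.525)<.08)&(abs(Y-.023)<.07)
rect(P,w&((H<6)|(H>174))&(S>140)&(Z>.12)&(Z<.16),'red')
rect(P,w&(Z>.130)&(Z<.16),'hi')
E
```

```text
2.3 [0.5244 0.0244 0.4048] [[-0.959, 0.284, 0.0], [0.284, 0.959, 0.0], [-0.0, 0.0, -1.0]] [-0.2  0.4 -0.4] 0.0929 [-0.05 -0.07  1.7   0.    1.52 -1.33]
red 3074 c [524.7  22.1] size [21.4 97.8] ang 73.7 z med 0.1397 max 0.1422
hi 3624 c [525.2  21.8] size [22.1 98.9] ang 73.4 z med 0.1397 max 0.1423
```

View pics/w2.png

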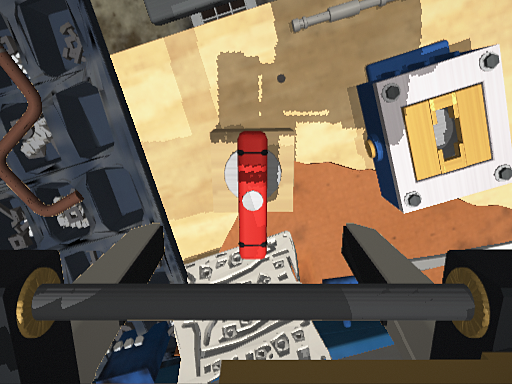

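The handle is at (253,195), centred between the fingers and parallel to the pads.

Call:
drive_tool:
  moves: [93,-1,-2,27,0,0,0,93,0,0,27,0,0,0,93,0,0,27,0,0,0,93,0,0,20,0,0,0,93,0,0,8,0,0,0,93,0,0,0,0,0,0,93,0,0,0,0,0,0]

```text
t: 3.0
tool_pos: [0.5256, 0.022, 0.2968]
orientation: [0.451, 3.108, 0.0]
force: [-0.1, -0.0, -0.2]
opening: 0.0931
gripper_force: 0.0
```

Call:
drive_tool:
  moves: [30,0,0,0,0,0,0,30,0,0,0,0,0,0,30,0,0,0,0,0,0,0,0,0,0,0,0,0,0,0,0,0,0,0,0,0,0,0,0,0,0,0,0,0,0,0,0,0,0,0,0,0,0,0,0,0]
  grip_force: 45

```text
t: 3.8
tool_pos: [0.5252, 0.0212, 0.2957]
orientation: [-0.454, -3.109, 0.0]
force: [-0.3, 0.8, 0.5]
opening: 0.0337
gripper_force: 0.0
```

Call:
drive_tool:
  moves: [0,0,0,0,0,0,0,0,0,0,0,0,0,0,0,0,0,0,0,0,0,0,0,0,0,0,0,0,0,0,0,0,0,0,0]

```text
t: 4.3
tool_pos: [0.5252, 0.0213, 0.2956]
orientation: [-0.453, -3.108, -0.0]
force: [0.6, 1.0, -1.7]
opening: 0.0216
gripper_force: 45.0
```

Call:
drive_tool:
  moves: [0,0,0,-5,0,0,0,0,0,0,-10,0,0,0,0,0,0,-15,0,0,0,0,0,0,-20,0,0,0,0,0,0,-20,0,0,0,0,0,0,-10,0,0,0,0,0,0,0,0,0,0]

```text
t: 5.0
tool_pos: [0.5259, 0.0212, 0.3786]
orientation: [0.453, 3.104, 0.001]
force: [-0.5, 0.2, -3.3]
opening: 0.0216
gripper_force: 45.0
```

Run:
```python
from m import *
s,p,R=st();print(p,s['force'],s['q'])
g=p+R[:,2]*.167
print('grip',g,'tool y ang',np.degrees(np.arctan2(R[1,1],R[0,1])))
d=np.array([.5388,.2096,p[2]])-p;print('shift tool mm',(R.T@d*1000).round(1))
a=cam('scene');save(a,'sc1.png');np.savez('sc1.npz',**a)
b=cam('top');P=cloud(b);hsv=cv2.cvtColor(b['color'],cv2.COLOR_RGB2HSV)
cv2.imwrite('pics/sc1c.png',cv2.resize(a['color'][180:330,190:390,::-1],None,fx=3,fy=3))
```

```text
[0.52589788 0.021233   0.37858287] [-0.53767533  0.22540422 -3.34950063] [-5.70759932e-02 -5.82982365e-02  1.72926904e+00 -9.05820151e-06
  1.46607150e+00 -1.33816212e+00]
grip [0.52665646 0.02118815 0.21158459] tool y ang 73.40101349183706
shift tool mm [ 41.4 184.2   0. ]
```

View pics/sc1c.png

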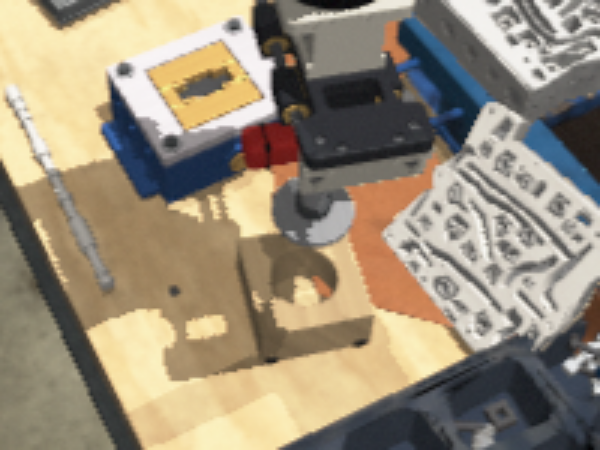

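The puller is held with its collar level, and the stand is empty.

Call:
drive_tool:
  moves: [0,7,31,0,0,0,0,0,7,31,0,0,0,0,0,7,31,0,0,0,0,0,7,31,0,0,0,0,0,7,30,0,0,0,0,0,6,30,0,0,0,0,0,0,0,0,0,0,-6,0,0,0,0,0,0,-6]

```text
t: 5.9
tool_pos: [0.5379, 0.2104, 0.3737]
orientation: [-0.116, -3.136, 0.002]
force: [0.3, -0.2, -3.6]
opening: 0.0216
gripper_force: 45.0
```

Call:
drive_tool:
  moves: [0,0,0,0,0,0,-5.5,0,0,0,0,0,0,0,0,0,0,0,0,0,0]

```text
t: 6.2
tool_pos: [0.5383, 0.2092, 0.3746]
orientation: [0.02, -3.14, 0.001]
force: [0.1, -0.6, -2.9]
opening: 0.0217
gripper_force: 45.0
```

```bash
python3 look.py w3
cat > rel.py <<'E'
from m import *
import sys
tx,ty,ta=map(float,sys.argv[1:4])
c=cam('top');save(c,'t.png')
P=cloud(c);hsv=cv2.cvtColor(c['color'],cv2.COLOR_RGB2HSV)
s,p,R=st();g=p+R[:,2]*.167
print(s['t'],'tcp',p.round(4),'grip',g.round(4),'ang',np.degrees(np.arctan2(R[1,1],R[0,1])).round(2),'tilt',R[:,2].round(4),np.round(s['force'],1),np.round(s['wrist_torque'],2),s['opening'])
d=np.array([tx,ty,g[2]])-g;print('shift',(R.T@d*1000).round(1))
E
python3 rel.py .5388 .2096 91
python3 - <<'E'
from m import *
c=dict(np.load('w3.npz'));P=cloud(c);hsv=cv2.cvtColor(c['color'],cv2.COLOR_RGB2HSV)
H,S,V=[hsv[...,i].astype(int) for i in range(3)];X,Y,Z=P[...,0],P[...,1],P[...,2]
w=(abs(X-.54)<.1)&(abs(Y-.21)<.09)
rect(P,w&((H<6)|(H>174))&(S>140)&(Z>.19)&(Z<.24),'red')
rect(P,w&(Z>.115)&(Z<.15)&(S<90),'collar')
rect(P,w&(abs(Z-.062)<.005),'case')
rect(P,w&(abs(Z-.062)<.005)&(H>12)&(H<35)&(S>80),'brass')
E
```

```text
6.25 [0.5383 0.2092 0.3749] [[-1.0, -0.013, -0.001], [-0.013, 1.0, -0.0], [0.001, -0.0, -1.0]] [-0.3 -0.1 -2.5] 0.0218 [ 0.28  0.09  1.59 -0.    1.47 -1.3 ]
6.3 tcp [0.5384 0.2092 0.3751] grip [0.5382 0.2092 0.2081] ang 90.76 tilt [-1.e-03 -3.e-04 -1.e+00] [-0.7 -0.2 -2.3] [0.07 0.06 0.  ] 0.021707535323412616
shift [-0.6  0.4 -0. ]
red 6994 c [537.3 208. ] size [99.  21.9] ang 0.8 z med 0.2188 max 0.2213
collar 1177 c [533.1 208.3] size [35.7 57.2] ang 0.0 z med 0.1282 max 0.1309
case 9513 c [535.9 209.5] size [125.  110.3] ang 0.8 z med 0.0621 max 0.0669
brass 1627 c [538.2 209.4] size [72.  71.6] ang 0.9 z med 0.0621 max 0.0643
```

View pics/w3.png

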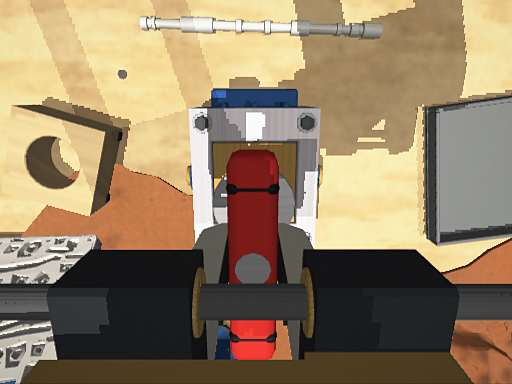

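```bash
cat > fit.py <<'E'
from m import *
import sys
c=dict(np.load(sys.argv[1]+'.npz'));P=cloud(c);hsv=cv2.cvtColor(c['color'],cv2.COLOR_RGB2HSV)
H,S,V=[hsv[...,i].astype(int) for i in range(3)];X,Y,Z=P[...,0],P[...,1],P[...,2]
gx,gy,gz=map(float,sys.argv[2:5])
w=(abs(X-gx)<.06)&(abs(Y-gy)<.05)
m=w&((H<6)|(H>174))&(S>140)&(abs(Z-gz-.012)<.006)&(abs(Y-gy)<.006)
A=np.c_[X[m]-gx,Y[m]-gy,np.ones(m.sum())];print('top plane',np.linalg.lstsq(A,Z[m]-gz,rcond=None)[0].round(4))
m=w&(abs(Z-(gz-.08))<.008)&(S<90)
print('collar z',np.percentile(Z[m],[2,50,98]).round(4))
u=np.argwhere(m);print('cols',u[:,1].min(),u[:,1].max(),'rows',u[:,0].min(),u[:,0].max())
# outer edge: per angular bin extreme via circle of convex hull
q=(P[m][:,:2]*1000).astype(np.float32);h=cv2.convexHull(q)[:,0]
from scipy.optimize import least_squares
k=h[h[:,0]<q[:,0].max()-4]
r=least_squares(lambda a:np.hypot(k[:,0]-a[0],k[:,1]-a[1])-29,[gx*1000,gy*1000],loss='soft_l1');print('collar c',r.x.round(1),r.fun.round(1))
A=np.c_[P[m][:,0]-gx,P[m][:,1]-gy,np.ones(m.sum())];print('collar plane',np.linalg.lstsq(A,Z[m]-gz,rcond=None)[0].round(4))
E
python3 fit.py w3 .5382 .2092 .2081
```

```text
top plane [ 0.0036 -0.0051  0.011 ]
collar z [0.1266 0.1282 0.1297]
cols 212 294 rows 173 224
collar c [538.2 208.4] [-0.7 -0.7 -0.5 -0.4 -0.2  0.1  0.1  0.  -0.   0.3 -0.1 -0.3 -0.3 -0.
  0.  -0.1 -0.4 -0.2 -0.3 -0.5 -0.6]
collar plane [ 0.0097  0.0069 -0.0799]
```

The puller hangs upright, and the collar lies about 1 mm in −y from the plug's centre.

Call:
drive_tool:
  moves: [0,-0.5,1,10,0,0,0,0,0,0,15,0,0,0,0,0,0,5,0,0,0,0,0,0,3,0,0,0,0,0,0,4,0,0,0,0,0,0,4,0,0,0,0,0,0,0,0,0,0]

```text
t: 7.0
tool_pos: [0.5389, 0.2103, 0.3342]
orientation: [0.025, -3.141, 0.0]
force: [0.5, 0.4, -3.1]
opening: 0.0218
gripper_force: 45.0
```

Call:
drive_tool:
  moves: [0,0,0,4,0,0,0,0,0,0,4,0,0,0,0,0,0,4,0,0,0,0,0,0,2,0,0,0,0,0,0,2,0,0,0,0,0,0,1.5,0,0,0,0,0,0,0,0,0,0]

```text
t: 7.7
tool_pos: [0.5389, 0.2103, 0.317]
orientation: [0.025, -3.141, 0.0]
force: [0.4, 0.4, -2.7]
opening: 0.0218
gripper_force: 45.0
```

Call:
drive_tool:
  moves: [0,0,0,1,0,0,0,0,0,0,0.5,0,0,0,0,0,0,0,0,0,0]

```text
t: 8.0
tool_pos: [0.539, 0.2103, 0.3157]
orientation: [0.025, -3.141, 0.0]
force: [0.9, -0.2, -2.3]
opening: 0.0217
gripper_force: 45.0
```

Call:
drive_tool:
  moves: [0,0,0,0.5,0,0,0,0,0,0,0.5,0,0,0,0,0,0,0,0,0,0]

```text
t: 8.3
tool_pos: [0.5391, 0.2104, 0.3155]
orientation: [-0.025, 3.141, 0.0]
force: [-1.6, 0.2, 3.4]
opening: 0.0217
gripper_force: 45.0
```

Contact came at the expected height, so the collar is seated. I'll ease up 0.5 mm and turn.

Call:
drive_tool:
  moves: [0,0,0,-0.5,0,0,0,0,0,0,0,0,0,3,0,0,0,0,0,0,6,0,0,0,0,0,0,6,0,0,0,0,0,0,6,0,0,0,0,0,0,6,0,0,0,0,0,0,6]

```text
t: 9.0
tool_pos: [0.5394, 0.2101, 0.3155]
orientation: [0.875, 3.016, 0.0]
force: [1.6, -1.4, 1.3]
opening: 0.022
gripper_force: 45.0
```

Call:
drive_tool:
  moves: [0,0,0,0,0,0,6,0,0,0,0,0,0,6,0,0,0,0,0,0,6,0,0,0,0,0,0,6,0,0,0,0,0,0,6,0,0,0,0,0,0,6,0,0,0,0,0,0,6,0,0,0,0,0,0,6]

```text
t: 9.8
tool_pos: [0.5392, 0.21, 0.3155]
orientation: [2.026, 2.4, 0.0]
force: [-0.3, -2.0, 1.7]
opening: 0.022
gripper_force: 45.0
```

Call:
drive_tool:
  moves: [0,0,0,0,0,0,6,0,0,0,0,0,0,3,0,0,0,0,0,0,0,0,0,0,0,0,0,0]

```text
t: 10.2
tool_pos: [0.5392, 0.2102, 0.3155]
orientation: [2.202, 2.24, 0.001]
force: [-0.2, -1.9, 1.8]
opening: 0.0216
gripper_force: 45.0
```

```bash
python3 look.py w4; python3 rel.py .5388 .2096 1
python3 - <<'E'
from m import *
c=dict(np.load('w4.npz'));P=cloud(c);hsv=cv2.cvtColor(c['color'],cv2.COLOR_RGB2HSV)
H,S,V=[hsv[...,i].astype(int) for i in range(3)];X,Y,Z=P[...,0],P[...,1],P[...,2]
w=(abs(X-.54)<.1)&(abs(Y-.21)<.09)
rect(P,w&((H<6)|(H>174))&(S>140)&(Z>.14)&(Z<.18),'red')
rect(P,w&(abs(Z-.062)<.005)&(H>12)&(H<35)&(S>80),'brass')
E
```

```text
10.25 [0.5392 0.2102 0.3155] [[-0.017, 1.0, 0.001], [1.0, 0.017, -0.0], [-0.0, 0.001, -1.0]] [-1.1 -1.2  2.5] 0.0218 [ 0.28  0.13  1.65 -0.    1.36  0.27]
10.3 tcp [0.5392 0.2102 0.3155] grip [0.5393 0.2102 0.1485] ang 0.97 tilt [ 7.e-04 -1.e-04 -1.e+00] [ 0.7 -3.   2.9] [-0.58  0.14  0.09] 0.021635659612681664
shift [-0.6 -0.5 -0. ]
red 6996 c [538.1 209.1] size [21.9 98.4] ang 1.0 z med 0.1597 max 0.1624
brass 2630 c [538.  217.1] size [71.9 57. ] ang 0.6 z med 0.0621 max 0.0646
```

View pics/w4.png

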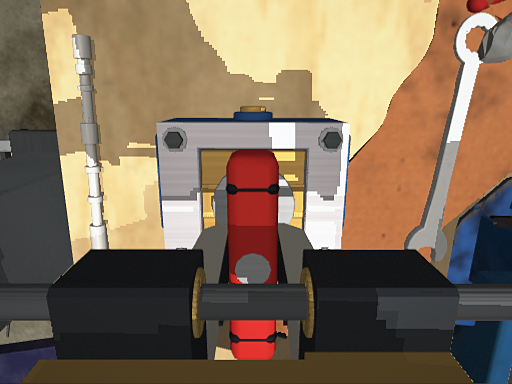

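The handle now lies along y, the collar is down and the plug is still flush. Now I'll lift straight up.

Call:
drive_tool:
  moves: [0,0,0,-1,0,0,0,0,0,0,-1,0,0,0,0,0,0,-1,0,0,0,0,0,0,-1,0,0,0,0,0,0,-2,0,0,0,0,0,0,-3,0,0,0,0,0,0,0,0,0,0]
  grip_force: 60

```text
t: 11.0
tool_pos: [0.539, 0.2104, 0.3245]
orientation: [2.204, 2.239, 0.0]
force: [0.1, 0.4, -6.1]
opening: 0.0216
gripper_force: 60.0
```

Call:
drive_tool:
  moves: [0,0,0,-7,0,0,0,0,0,0,-10,0,0,0,0,0,0,-10,0,0,0,0,0,0,-10,0,0,0,0,0,0,-10,0,0,0,0,0,0,-10,0,0,0,0,0,0,-3,0,0,0,0,0,0,0,0,0,0]

```text
t: 11.8
tool_pos: [0.5392, 0.2104, 0.3851]
orientation: [2.203, 2.238, 0.002]
force: [0.4, 0.3, -6.0]
opening: 0.0216
gripper_force: 60.0
```

```bash
python3 rel.py .527 .449 1
python3 - <<'E'
from m import *
b=cam('scene');save(b,'sc2.png')
cv2.imwrite('pics/sc2c.png',cv2.resize(b['color'][130:280,150:350,::-1],None,fx=3,fy=3))
for f in('top0','sc0'):
    c=dict(np.load(f+'.npz'));P=cloud(c);X,Y,Z=P[...,0],P[...,1],P[...,2]
    hsv=cv2.cvtColor(c['color'],cv2.COLOR_RGB2HSV);S=hsv[...,1]
    m=(((Z>.006)&(Z<.036)&(S<60)&(Y>.35)&(Y<.55)&(X>.42)&(X<.64))).astype(np.uint8)
    n,l,s,_=cv2.connectedComponentsWithStats(cv2.morphologyEx(m,cv2.MORPH_OPEN,np.ones((5,5))));i=1+np.argmax(s[1:,4]);print(s[i]);rect(P,l==i,'tray')
E
```

```text
11.85 tcp [0.539  0.2103 0.3843] grip [0.5391 0.2103 0.2173] ang 0.9 tilt [ 3.e-04  1.e-04 -1.e+00] [-0.8  0.1 -6.3] [-0.13  0.06  0.  ] 0.022099514093149333
shift [238.9  -8.3   0. ]
[ 144  176   58   62 2970]
tray 2970 c [531.5 452.2] size [139.3 130.1] ang 8.6 z med 0.0123 max 0.0334
[ 189  142   61   45 1670]
tray 1670 c [538.4 453.9] size [155.6 133.5] ang 8.6 z med 0.0147 max 0.0345
```

View pics/sc2c.png

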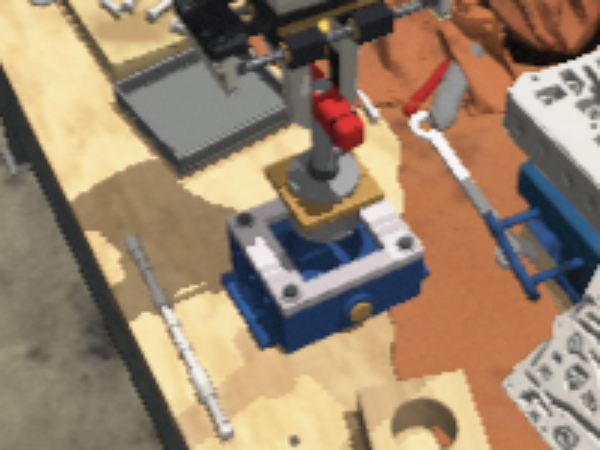

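The plug hangs clear above the case, level and locked. The tray centre is at (0.5315, 0.452).

Call:
drive_tool:
  moves: [0,10,0,0,0,0,0,0,22,0,0,0,0,0,0,30,0,0,0,0,0,0,36,-1,0,0,0,0,0,36,-2,0,0,0,0,0,36,-0.5,0,0,0,0,0,30,0,0,0,0,0,0,25,0,0,0,0,0]

```text
t: 12.7
tool_pos: [0.531, 0.4378, 0.3831]
orientation: [-2.202, -2.24, 0.002]
force: [0.5, -0.7, -5.2]
opening: 0.0217
gripper_force: 60.0
```

Call:
drive_tool:
  moves: [0,12,0,0,0,0,0,0,5,0,0,0,0,0,0,0,0,10,0,0,0,0,0,0,15,0,0,0,0,0,0,15,0,0,0,0,0,0,10,0,0,0,0,0,0,7,0,0,0,0,0,0,0,0,0,0]

```text
t: 13.5
tool_pos: [0.5314, 0.4516, 0.3251]
orientation: [-2.204, -2.238, 0.005]
force: [0.1, -0.7, -6.4]
opening: 0.0217
gripper_force: 60.0
```

```bash
python3 look.py w5; python3 rel.py .5315 .452 1
```

```text
13.55 [0.5316 0.4519 0.3264] [[-0.015, 1.0, -0.001], [1.0, 0.015, -0.001], [-0.001, -0.001, -1.0]] [ 0.4 -0.1 -6.3] 0.0216 [ 0.63  0.44  1.27 -0.    1.44  0.62]
13.6 tcp [0.5318 0.4522 0.3275] grip [0.5318 0.4522 0.1605] ang 0.89 tilt [ 2.e-04  1.e-04 -1.e+00] [-0.3 -0.  -4.9] [-0.09  0.09  0.04] 0.021805375652115582
shift [-0.2 -0.3 -0. ]
```

View pics/w5.png

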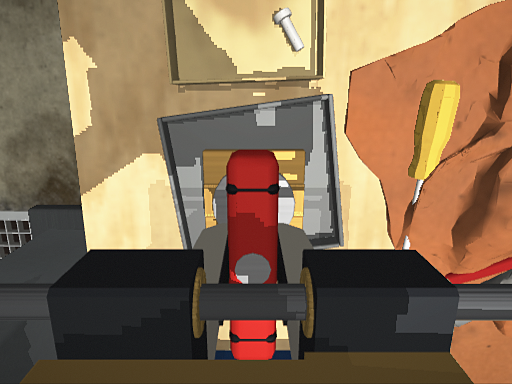

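The plug is centred over the tray, so I'll lower it slowly.

Call:
drive_tool:
  moves: [0,0,0,4,0,0,0,0,0,0,4,0,0,0,0,0,0,3,0,0,0,0,0,0,1,0,0,0,0,0,0,1,0,0,0,0,0,0,0,0,0,0]

```text
t: 14.2
tool_pos: [0.5317, 0.4522, 0.3141]
orientation: [-2.204, -2.239, 0.0]
force: [-0.0, -0.4, -5.8]
opening: 0.0215
gripper_force: 60.0
```

Call:
drive_tool:
  moves: [0,0,0,1,0,0,0,0,0,0,0.5,0,0,0,0,0,0,0.5,0,0,0,0,0,0,0.5,0,0,0,0,0,0,0,0,0,0]

```text
t: 14.7
tool_pos: [0.5318, 0.4523, 0.3123]
orientation: [2.204, 2.239, 0.002]
force: [0.0, 0.4, -2.3]
opening: 0.0215
gripper_force: 60.0
```

Plug has touched down; next the 3 mm play, until the collar rests.

Call:
drive_tool:
  moves: [0,0,0,1,0,0,0,0,0,0,0.5,0,0,0,0,0,0,0.5,0,0,0,0,0,0,0,0,0,0]

```text
t: 15.1
tool_pos: [0.5317, 0.4522, 0.3097]
orientation: [-2.204, -2.239, 0.0]
force: [1.1, -0.2, -2.5]
opening: 0.0214
gripper_force: 60.0
```

Call:
drive_tool:
  moves: [0,0,0,0.5,0,0,0,0,0,0,0.5,0,0,0,0,0,0,0,0,0,0]

```text
t: 15.4
tool_pos: [0.5317, 0.4523, 0.3095]
orientation: [2.204, 2.239, 0.001]
force: [-1.5, -2.2, 3.8]
opening: 0.0215
gripper_force: 60.0
```

Call:
drive_tool:
  moves: [0,0,0,-0.5,0,0,0,26,0,0,0,0,0,0,32,0,0,0,0,0,0,60,0,0,0,0,0,0,60,0,0,0,0,0,0,60,0,0,0,0,0,0,60,0,0,0,0,0,0,60,0,0,0,0,0,0]
  grip_force: 20

```text
t: 16.2
tool_pos: [0.5317, 0.4522, 0.3092]
orientation: [2.204, 2.239, 0.0]
force: [0.2, 0.6, -0.0]
opening: 0.0595
gripper_force: 0.0
```

Call:
drive_tool:
  moves: [60,0,0,-10,0,0,0,60,0,0,-20,0,0,0,60,0,0,-30,0,0,0,60,0,0,-30,0,0,0,60,0,0,-20,0,0,0,60,0,0,0,0,0,0]

```text
t: 16.8
tool_pos: [0.5322, 0.4527, 0.425]
orientation: [2.203, 2.238, 0.013]
force: [0.0, -0.1, 1.1]
opening: 0.0597
gripper_force: 0.0
```

```bash
python3 look.py w6
python3 - <<'E'
from m import *
b=cam('scene');cv2.imwrite('pics/sc3c.png',cv2.resize(b['color'][80:280,120:350,::-1],None,fx=2.5,fy=2.5))
c=dict(np.load('w6.npz'));P=cloud(c);hsv=cv2.cvtColor(c['color'],cv2.COLOR_RGB2HSV)
H,S,V=[hsv[...,i].astype(int) for i in range(3)];X,Y,Z=P[...,0],P[...,1],P[...,2]
w=(abs(X-.53)<.1)&(abs(Y-.45)<.09)
rect(P,w&((H<6)|(H>174))&(S>140)&(Z>.13)&(Z<.18),'red')
rect(P,w&(abs(Z-.056)<.005)&(H>12)&(H<35)&(S>80),'brass')
E
```

```text
16.85 [0.532  0.4525 0.422 ] [[-0.016, 1.0, 0.004], [1.0, 0.016, 0.003], [0.003, 0.004, -1.0]] [-0.4 -0.4 -1.4] 0.0599 [0.63 0.39 1.15 0.   1.59 0.62]
red 2934 c [530.8 451.1] size [21.5 98.2] ang 0.5 z med 0.1537 max 0.1559
brass 1805 c [531.2 451.7] size [72.  71.4] ang 0.7 z med 0.0561 max 0.0583
```

View pics/sc3c.png

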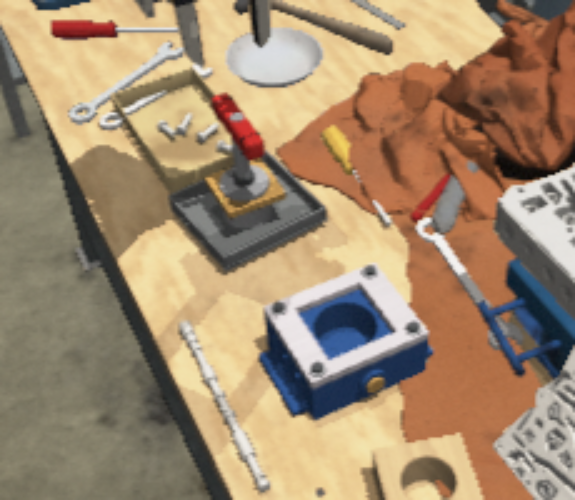

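The plug stands upright in the tray, its top at z = 0.056. The puller is still locked in it, the bore is empty and the other things are where they were.

```bash
python3 -c "
from plant import robot
print(robot.close_job())"
```

```text
the job is handed in; nothing more can be done
None
```

The job is done and handed in at about 17 s: the plug stands upright in the grey tray with the puller locked and standing in it, and the last view showed nothing else moved.

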